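# Seat a spacer plate in the corner of a marking jig

### The job

Push the blue spacer plate across the wooden jig until its long edge lies flat against the long rail. Then, keeping it against the rail, slide it along into the corner pocket until it is fully home against both the rail and the end stop, and leave it there. Only push it, with the fingers alone: do not lift or tip the plate, and leave the other things where they are.

Things in the scene. Friction and masses are not known exactly. Their poses are not given: they have to be found in the camera images.
- spacer: Loose rectangular blue metal plate with two dark screw holes ringed in steel, 36 (x) x 60 (y) x 14 (z) mm, about 80 g, lying flat on the jig's board. Origin: centre of its underside; y along its 60 mm length, z up. Its two ends are alike. It starts near the open end of the board, off the rail, turned up to 0.4 rad to the rail.
- jig: Plywood board with dark wooden strips on it, fixed to the bench. Origin: centre of the board's underside, on the bench. Board 130 (x) x 250 (y) x 12 (z) mm; its top is 12 mm above the bench. +x points to the rail's side (far from the robot), +y along the rail to the end stop. The -x side and the -y end of the board are open.
- jig_rail (a point): Middle of the long rail's inner face, at its foot on the board: x = +35, y = 0, z = +12 mm in the jig's frame. The dark wooden rail runs along y over almost the whole board (y -120 to +118 mm), 20 mm wide, its top 16 mm above the board.
- jig_stop (a point): Corner where the end stop's inner face meets the rail's inner face, on the board: x = +35, y = +100, z = +12 mm in the jig's frame. The end stop is a dark strip across the +y end, x -25 to +35 mm, 18 mm thick (y 100 to 118 mm), its top 16 mm above the board.
- jig_guard (a point): Centre of the guard block's foot on the board: x = -15, y = +80, z = +12 mm in the jig's frame. Dark block 20 (x) x 40 (y) mm, its top 12 mm above the board. Between it, the rail and the end stop lies the pocket, 40 mm wide (x) and 40 mm deep (y), open toward -y; the seated plate sticks out of it by 20 mm.
- jig_pocket (a point): Where the plate's origin lies when it is fully home: on the board's top, at x = +17, y = +70, z = +12 mm in the jig's frame; axes parallel to the jig's (x toward and square to the rail, y along the rail toward the end stop).
- steel_pin: Loose round steel pin, 8 mm thick, 55 mm long (y), lying on the jig's board near its front edge, outside the guard block, about x = -50, y = +60 to +80 mm in the jig's frame. Origin: centre of its underside. A bystander.
- tape_measure: Tape measure, yellow-brown and black, 62 x 81 x 33 mm, loose on a thin steel sheet (2 mm) on the bench at the right. Origin: centre of its underside. A bystander.
- sanding_block: Brown sanding block, 66 x 110 x 29 mm, loose on the bench at the left. Origin: centre of its underside. A bystander.
- chisel: Chisel with wooden handle, 29 x 215 x 29 mm (y along it), loose on the bench beyond the jig. Origin: centre of its underside. A bystander.
- spanner: Steel spanner, 26 x 159 x 8 mm (y along it), loose on the bench at the left. Origin: centre of its underside. A bystander.
Things that resemble listed ones, but are neither listed nor needed, are in the scene too. Several things have the shape of the spacer; the one meant has the colours described above.

How it is judged:
By the outcome, as a careful person would: the job done as asked, in the order asked, and still so for the second after the job is handed in, with the robot touching nothing.
It also fails if it takes over 48 s, if anything falls off the work surface, if the arm or the gripper's body presses on something with over 40 N, if the wrist force passes 120 N, or if a joint passes its speed limit or range.

### The arm

A 6-joint arm with a two-finger parallel gripper is mounted at the origin on a cart in front of the work surface, level with it; the furniture and walls round the work are solid. World frame = base frame: x ahead of the robot, y to its left, z up, the work surface at z = 0. Lengths are in m, angles in degrees, forces in N, time in s.
With the tool pointing down it reaches from about 0.4 to 0.825 m from the base axis. Payload 7 kg.
Tool frame: the origin (TCP) lies midway between the tips of the shut fingers; the grasp point (between the pads) lies 19 mm behind it (ctrl.grasp_offset is the distance from the TCP to the grasp point, in m); z points along the fingers, x is the direction in which the jaws open and shut, and the axes are right-handed (so a half turn about z gives the same grasp; the last joint's range is limited). The gripper opens to 88 mm and grips with 3 to 60 N. Pads are 19 mm wide; open, the fingers measure 130 mm over their backs; the gripper's body (78 mm by 193 mm) begins 47 mm behind the grasp point.
Start: joints at [-52.878, 20.546, 0.682, 0, -70.136, -16.507], TCP at [0.238, -0.632, 0.227] pointing down, gripper open.
Joint ranges: [-176.03, 176.03], [-82.01, 121.73], [-58.28, 71.71], [-173.87, 95.51], [-174.79, -0.11], [-173.66, 173.66]. Speed limits (degrees/s): [136.94, 136.94, 172.46, 180, 180, 180].

### API

Orientations are given as [roll, pitch, yaw] about the fixed x, y, z axes, in that order (R = Rz(yaw) Ry(pitch) Rx(roll)).
In Python, from plant import sensors, snapshot, order, ctrl gives the robot as it stands.
- The arm moves only by the tool send_rows, never from a script. Its argument "commands" is a list of rows, each a list of 3 entries, a list of its own where there are three numbers: the closure, from 0 (fully open) to 1 (shut), then the shift along the world's x, y, z in units of 0.25 m (1.0 is 0.25 m), then the turn, a rotation vector about the world's x, y, z in units of 360 degrees (1.0 is 360 degrees). In form: [[hand, [x, y, z], [ax, ay, az]], ...]. A call has 1 to 12 rows; each row shifts and turns the pose as measured when the row begins; what a row does not reach is not made up. A row lasts 1/10 s, in which the tool goes at most 50 mm and 8.59 degrees, less where a joint would pass 70% of its speed; a pose out of reach is approached as far as the arm can. A call with a number of a shift or a turn outside -1 to 1 is refused whole. A call with a gripper value outside its range is refused whole. The fingers move at their own pace and stop on an object; the grip force is fixed at half the most. Time passes only in rows, so rows that do not move let the fingers close. It gives the time, the measured TCP pose, the force and the opening at its end, in the units of the state.
- sensors.get_obs(): the state, without advancing time (a new reading comes with each control period).
- snapshot(name): name is "side" or "top"; returns a dict with "color" (384x512x3 uint8, blue, green, red), "z_map" (384x512 float32, m along the optical axis (not along the pixel's ray), 0 where there is no reading), "mtx" (3x3 intrinsics, pixels), "xyz" and "attitude" of the camera in the world. Camera axes: x right, y down, z forward; pixel columns grow to the right and rows downward; lengths in m; the calibration is good to about 2 mm. A picture is of the moment at which its call begins.
- order.close_job(): hands the job in, once; it reports no verdict.
The state is a dict: "clock": time; "joint_pos": joint angles; "qvel": joint speeds; "tau": joint torques, N m; "tool_pos": TCP position; "orientation": TCP orientation; "force": force on the tool from outside, world axes, zero at the start; "moment": the same for the moment, N m; "opening": finger opening in m.
Only numpy, scipy, OpenCV 4.12 (cv2) and the standard library are available. Lean on these libraries where they do the work, as an engineer would, in place of code of your own. Each camera call takes 0.05 s, during which the arm holds its last target.

## Working session

There is one attempt and no reset: what is moved stays moved. The work goes in short steps, Python scripts to look and compute and a tool call to move; the robot and the scene stay as the last step left them, time stands still between calls to the robot, and variables do not carry over. Pictures are saved under pics/ and viewed, and the job is handed in when it is done.

Besides the shell and the picture viewer there is one more tool, called after ">>>" as name(argument=value, ...), one argument or row to a line, values as JSON. send_rows: Moves the arm, as the interface text tells. Its arguments: {"type":"object","properties":{"commands":{"type":"array","items":{"type":"array"}}},"required":["commands"]}

```bash
mkdir -p pics; ls; cat > h.py <<'E'
from plant import sensors, snapshot, order, ctrl
import numpy as np, cv2
from scipy.spatial.transform import Rotation as R
def cam(s):
    a=np.array(s['attitude'],float)
    Rm=a if a.shape==(3,3) else R.from_euler('xyz',a,degrees=True).as_matrix()
    return np.array(s['xyz']),Rm,np.array(s['mtx'])
def ray(s,u,v,z):
    p,Rm,K=cam(s); d=Rm@np.linalg.inv(K)@np.array([u,v,1.]); return p+d*(z-p[2])/d[2]
def proj(s,P):
    p,Rm,K=cam(s); q=K@(Rm.T@(np.array(P)-p)); return q[:2]/q[2]
E
python3 - <<'E'
from h import *
o=sensors.get_obs(); print(o)
for n in('top','side'):
    s=snapshot(n); cv2.imwrite(f'pics/{n}0.png',s['color']); print(n,s['xyz'],s['attitude'],s['mtx'])
    np.savez(f'{n}0.npz',**s)
E
```

```text
pics
{'clock': 0.0, 'joint_pos': array([-5.28795913e+01,  2.05903657e+01,  6.31873620e-01, -1.81810050e-02,
       -7.01356422e+01, -1.65084104e+01]), 'qvel': array([ 0.0382718 , -0.05360469, -0.06337859,  0.04192909, -0.03761851,
       -0.03614742]), 'tau': array([-2.57476012e-05, -5.82713449e+01,  2.93054062e+01,  6.99748322e+00,
        6.92470014e-03, -2.23899474e-04]), 'tool_pos': array([ 0.23742543, -0.63133036,  0.22562643]), 'orientation': array([-1.79989636e+02, -9.51107047e-02,  1.10605798e+02]), 'force': array([-0.54421859,  0.08008786, -0.67609308]), 'moment': array([ 0.028878  , -0.00028907,  0.01484401]), 'opening': 0.08789155820283391}
top [ 0.47011728 -0.1418443   1.3662156 ] [-175.9084293    -0.31763617  -90.41678135] [[442.53025409   0.         252.98334911]
 [  0.         442.53025409 190.59474867]
 [  0.           0.           1.        ]]
side [ 0.4655502  -1.44457838  0.93945597] [-125.14257301   -0.36786312   -4.55684573] [[456.23621322   0.         265.76008261]
 [  0.         456.23621322 191.0034972 ]
 [  0.           0.           1.        ]]
```

View pics/top0.png

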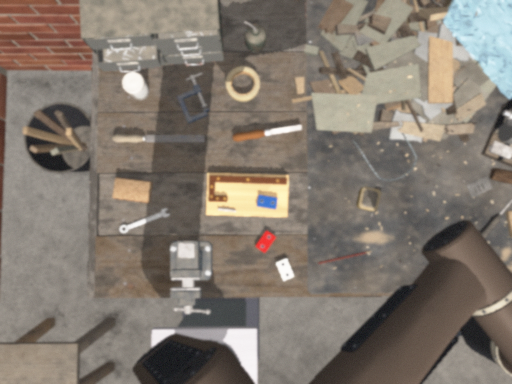

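View pics/side0.png

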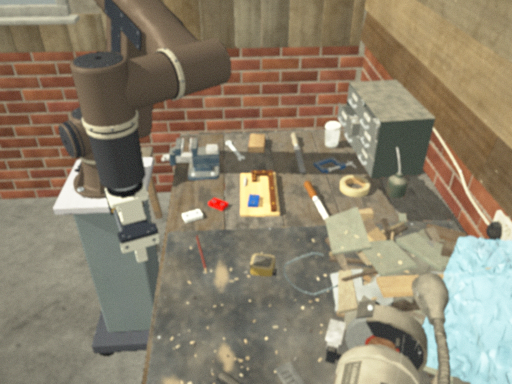

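The top view shows three plates shaped like the spacer: blue at (267,202) on the jig, red at (265,241) and white at (285,269) on the bench. Only the blue one on the board fits the description. The jig spans about (206–289, 173–217), with the stop and guard at its left end (world +y). I'll confirm in an enlarged crop and measure.

```bash
cat >> h.py <<'E'
def blue(s,jigbox=None):
    hsv=cv2.cvtColor(s['color'],cv2.COLOR_BGR2HSV)
    return cv2.inRange(hsv,(105,120,60),(130,255,255))
E
python3 - <<'E'
from h import *
s=dict(np.load('top0.npz')); im=s['color']
cv2.imwrite('pics/crop0.png',cv2.resize(im[160:230,195:300],None,fx=7,fy=7,interpolation=cv2.INTER_CUBIC))
t=dict(np.load('side0.npz'))
cv2.imwrite('pics/crop0s.png',cv2.resize(t['color'][160:230,225:295],None,fx=8,fy=8,interpolation=cv2.INTER_CUBIC))
for q in(s,t):
    m=blue(q); n,l,st,c=cv2.connectedComponentsWithStats(m)
    for i in range(1,n):
        if st[i,4]>30: print(st[i],c[i],q['z_map'][int(c[i][1]),int(c[i][0])],ray(q,*c[i],.026))
hsv=cv2.cvtColor(im,cv2.COLOR_BGR2HSV)
for p in [(280,180),(240,205),(230,180),(285,212),(250,212),(267,202),(210,186)]: print(p,hsv[p[1],p[0]],s['z_map'][p[1],p[0]])
E
```

```text
[258 196  18  12 150] [266.37333333 201.30666667] 1.3431003 [ 0.53309656 -0.19032702  0.026     ]
[249 196  10  10  85] [253.31764706 200.48235294] 1.5443846 [ 0.52815204 -0.20394243  0.026     ]
(280, 180) [ 11 145 142] 1.3428264
(240, 205) [ 23  75 251] 1.3511521
(230, 180) [ 10 150 138] 1.3415306
(285, 212) [ 22  82 249] 1.3560163
(250, 212) [ 24  70 252] 1.3535643
(267, 202) [108 174 209] 1.3428559
(210, 186) [ 16 147 182] 1.3446654
```

View pics/crop0.png

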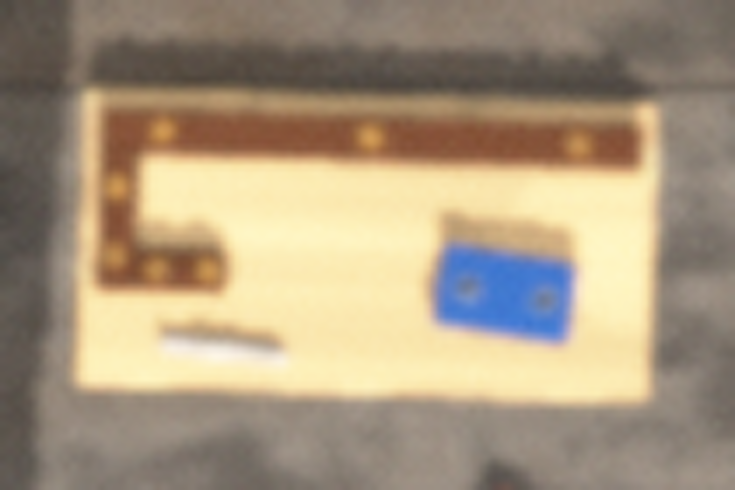

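View pics/crop0s.png

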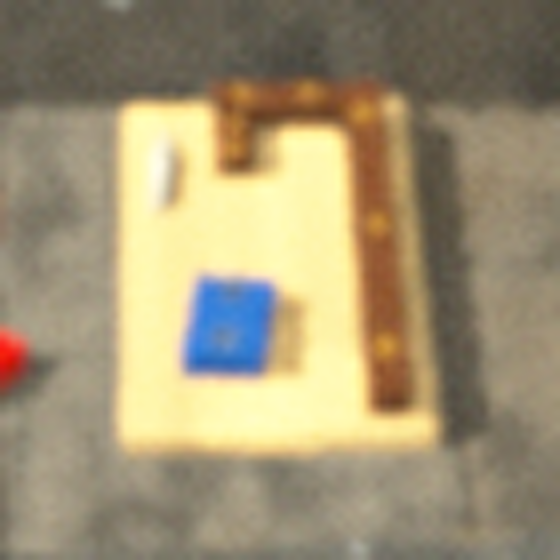

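The crops confirm it: a blue plate with two ringed holes, turned slightly to the rail, with the pin at the front left. Next I'll fit the jig and spacer poses.

```bash
cat >> h.py <<'E'
def up(s,x0,y0,x1,y1,f=8):
    im=cv2.resize(s['color'][y0:y1,x0:x1],None,fx=f,fy=f,interpolation=cv2.INTER_CUBIC)
    toff=lambda P:(np.asarray(P,float)+.5)/f-.5+np.array([x0,y0])
    return cv2.cvtColor(im,cv2.COLOR_BGR2HSV),toff
def big(m):
    c=cv2.findContours(m,cv2.RETR_EXTERNAL,cv2.CHAIN_APPROX_NONE)[0]
    return max(c,key=cv2.contourArea)[:,0]
def rect(s,c,toff,z):
    P=np.array([ray(s,*p,z)[:2] for p in toff(c)])
    (cx,cy),(w,h),a=cv2.minAreaRect((P*1000).astype(np.float32))
    b=cv2.boxPoints(((cx,cy),(w,h),a)); e=b[1]-b[0]
    e2=b[2]-b[1]; L=e if np.linalg.norm(e)>np.linalg.norm(e2) else e2
    if L[1]<0: L=-L
    yaw=np.degrees(np.arctan2(-L[0],L[1]))
    return np.array([cx,cy]),sorted((w,h)),yaw
E
python3 - <<'E'
from h import *
s=dict(np.load('top0.npz')); t=dict(np.load('side0.npz'))
for q,bx in((s,(200,165,295,225)),(t,(232,164,285,222))):
    hsv,to=up(q,*bx)
    board=cv2.inRange(hsv,(15,40,190),(35,255,255)); dark=cv2.inRange(hsv,(0,110,60),(18,255,200)); bl=cv2.inRange(hsv,(100,110,60),(130,255,255))
    print('board',rect(q,big(cv2.morphologyEx(board|dark|bl,cv2.MORPH_OPEN,np.ones((9,9)))),to,.012))
    print('boardonly',rect(q,big(board),to,.012))
    print('blue',rect(q,big(bl),to,.026))
    c=big(dark); print('dark',rect(q,c,to,.028))
E
```

```text
board (array([ 552.8793335 , -131.72715759]), [133.13189697265625, 256.81024169921875], np.float32(-1.5664818))
boardonly (array([ 552.96618652, -131.71040344]), [133.32537841796875, 256.74566650390625], np.float32(-1.6515211))
blue (array([ 532.87139893, -191.11856079]), [31.106475830078125, 54.17557144165039], np.float32(-9.775627))
dark (array([ 572.24487305, -132.6640625 ]), [80.24018859863281, 235.84332275390625], np.float32(-1.8228024))
board (array([ 547.70574951, -131.42199707]), [133.98922729492188, 289.43310546875], np.float32(-1.9207422))
boardonly (array([ 547.390625  , -140.51159668]), [133.99038696289062, 271.3099060058594], np.float32(-1.7794278))
blue (array([ 527.80712891, -202.93017578]), [31.51801300048828, 61.123207092285156], np.float32(-8.93211))
dark (array([ 578.28204346, -140.86981201]), [86.14631652832031, 261.55999755859375], np.float32(4.5102663))
```

Jig pose: centre about (553, −132) mm, yaw about −1.7°. Spacer pose: centre about (533, −191), yaw −9.8°; both heights and sizes check out. The plan is to shut the fingers and turn the jaw axis along the rail. I then push +x at the plate's middle, and after that push +y on its end.

>>> send_rows(
  commands=[
    [1,[0.08,0.147,-0.03],[0,0,-0.005]],
    [1,[0.08,0.147,-0.03],[0,0,-0.005]],
    [1,[0.08,0.147,-0.03],[0,0,-0.005]],
    [1,[0.08,0.147,-0.03],[0,0,-0.005]],
    [1,[0.08,0.147,-0.03],[0,0,-0.005]],
    [1,[0.08,0.147,-0.03],[0,0,-0.005]],
    [1,[0.08,0.147,-0.03],[0,0,-0.005]],
    [1,[0.08,0.147,-0.03],[0,0,-0.005]],
    [1,[0.08,0.147,-0.03],[0,0,-0.005]],
    [1,[0.08,0.147,-0.03],[0,0,-0.005]],
    [1,[0.08,0.147,-0.03],[0,0,-0.005]],
    [1,[0,0,0],[0,0,0]],
  ],
)

```text
clock: 1.3
tool_pos: [0.4598, -0.2108, 0.1356]
orientation: [-179.8, -0.3, 89.7]
force: [-0.4, 0.3, -0.5]
opening: 0.0013
```

>>> send_rows(
  commands=[
    [1,[0.04,0.042,-0.1],[0,0,-0.002]],
    [1,[0.04,0.042,-0.1],[0,0,-0.002]],
    [1,[0.0,0.0,-0.1],[0,0,0]],
    [1,[0,0,0],[0,0,0]],
  ],
)

```text
clock: 1.7
tool_pos: [0.4809, -0.1879, 0.059]
orientation: [-179.8, -0.3, 88.4]
force: [-1.0, -0.9, 0.3]
opening: 0.0004
```

```bash
python3 - <<'E'
from h import *
o=sensors.get_obs(); print(o['tool_pos'],o['orientation'])
for n,b in(('top',(160,230,195,300)),('side',(110,230,215,310))):
    s=snapshot(n); cv2.imwrite(f'pics/{n}1.png',cv2.resize(s['color'][b[0]:b[1],b[2]:b[3]],None,fx=6,fy=6,interpolation=cv2.INTER_CUBIC))
E
```

```text
[ 0.4809173  -0.18794847  0.05896652] [-179.84176006   -0.3024229    88.44826817]
```

View pics/side1.png

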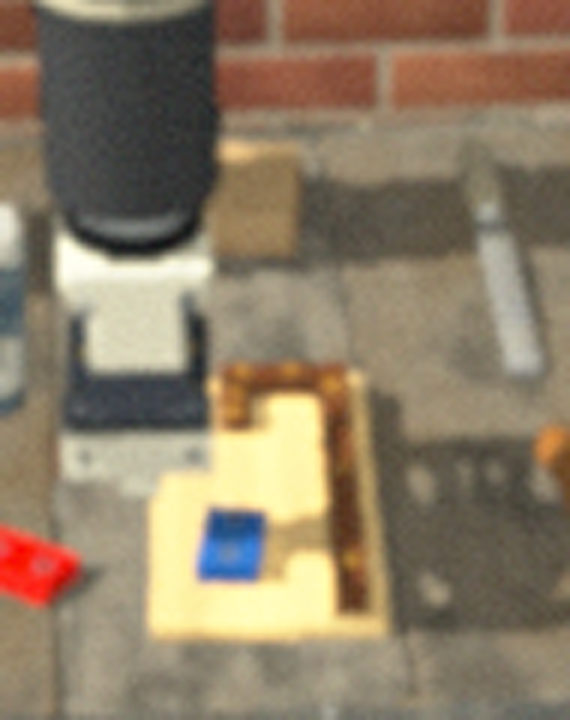

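View pics/top1.png

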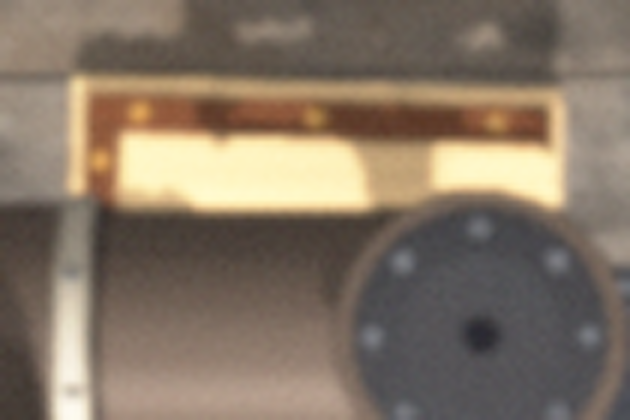

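The side view shows the shut fingers' tip at crop (140,487), on the −x side of the plate and clear of it. Next I descend.

>>> send_rows(
  commands=[
    [1,[0,-0.008,-0.08],[0,0,0]],
    [1,[0,0,-0.06],[0,0,0]],
    [1,[0,0,-0.025],[0,0,0]],
    [1,[0,0,0],[0,0,0]],
  ],
)

```text
clock: 2.2
tool_pos: [0.4867, -0.1927, 0.0259]
orientation: [179.4, -0.2, 88.4]
force: [0.5, 0.2, 0.0]
opening: 0.0005
```

```bash
python3 - <<'E'
from h import *
o=sensors.get_obs(); print(o['tool_pos'],o['force'])
s=snapshot('side'); print(proj(s,o['tool_pos']),ray(s,238,191,.059)); b=(150,230,215,295);cv2.imwrite(f'pics/side2.png',cv2.resize(s['color'][b[0]:b[1],b[2]:b[3]],None,fx=7,fy=7,interpolation=cv2.INTER_CUBIC))
E
```

```text
[ 0.48672429 -0.1927145   0.02590679] [0.46747516 0.15994539 0.01075572]
[240.92961322 199.05961385] [ 0.47777681 -0.19160579  0.059     ]
```

View pics/side2.png

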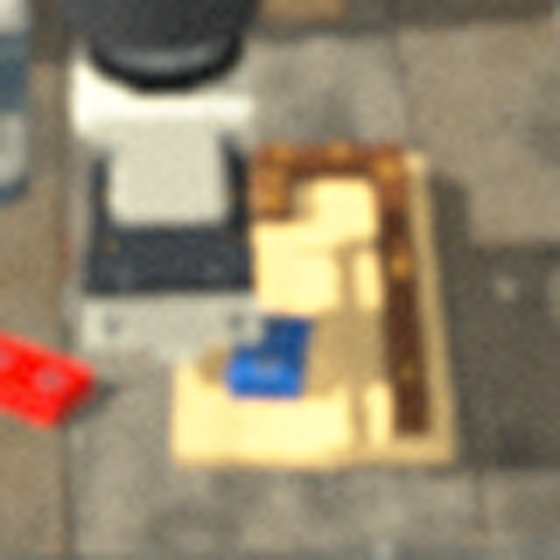

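>>> send_rows(
  commands=[
    [1,[-0.01,0,-0.025],[0,0,0]],
    [1,[-0.005,0,-0.01],[0,0,0]],
    [1,[0,0,0],[0,0,0]],
  ],
)

```text
clock: 2.55
tool_pos: [0.4844, -0.1931, 0.0195]
orientation: [179.1, -0.2, 88.4]
force: [0.2, -0.0, 0.3]
opening: 0.0005
```

>>> send_rows(
  commands=[
    [1,[0,0,-0.012],[0,0.002,0]],
    [1,[0,0,-0.002],[0,0,0]],
  ],
)

```text
clock: 2.75
tool_pos: [0.4847, -0.1931, 0.0163]
orientation: [179.8, -0.2, 88.5]
force: [-0.2, -0.6, 0.5]
opening: 0.0
```

>>> send_rows(
  commands=[
    [1,[0.016,0,0],[0,0,0]],
    [1,[0.016,0,0],[0,0,0]],
    [1,[0.016,0,0],[0,0,0]],
    [1,[0.016,0,0],[0,0,0]],
    [1,[0.016,0,0],[0,0,0]],
    [1,[0.016,0,0],[0,0,0]],
  ],
)

```text
clock: 3.35
tool_pos: [0.5104, -0.1931, 0.0161]
orientation: [179.9, -0.2, 88.5]
force: [-1.1, -0.4, 0.3]
opening: 0.0001
```

```bash
python3 - <<'E'
from h import *
o=sensors.get_obs(); print(o['tool_pos'],o['force'])
s=snapshot('side'); b=(150,230,215,295);cv2.imwrite(f'pics/side3.png',cv2.resize(s['color'][b[0]:b[1],b[2]:b[3]],None,fx=7,fy=7,interpolation=cv2.INTER_CUBIC))
E
```

```text
[ 0.51044024 -0.19308007  0.01606566] [-1.14691344 -0.35288038  0.31354874]
```

View pics/side3.png

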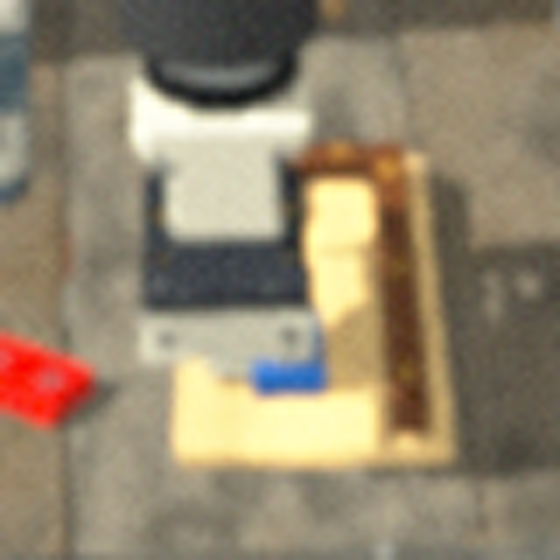

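The plate is moving with the fingers and is turning square to the rail. I'll continue.

>>> send_rows(
  commands=[
    [1,[0.016,0,0],[0,0,0]],
    [1,[0.016,0,0],[0,0,0]],
    [1,[0.016,0,0],[0,0,0]],
    [1,[0.016,0,0],[0,0,0]],
    [1,[0.016,0,0],[0,0,0]],
  ],
)

```text
clock: 3.9
tool_pos: [0.5322, -0.1931, 0.016]
orientation: [179.9, -0.2, 88.5]
force: [-0.7, -0.5, 1.3]
opening: 0.0004
```

>>> send_rows(
  commands=[
    [1,[0.01,0,0],[0,0,0]],
    [1,[0.01,0,0],[0,0,0]],
  ],
)

```text
clock: 4.1
tool_pos: [0.5379, -0.1931, 0.0159]
orientation: [179.9, -0.1, 88.5]
force: [-0.9, 0.9, 0.5]
opening: 0.0002
```

>>> send_rows(
  commands=[
    [1,[0.01,0,0],[0,0,0]],
    [1,[0.01,0,0],[0,0,0]],
  ],
)

```text
clock: 4.3
tool_pos: [0.5397, -0.193, 0.0154]
orientation: [-179.7, -0.2, 88.4]
force: [-9.6, 0.9, 6.5]
opening: 0.0004
```

>>> send_rows(
  commands=[
    [1,[0.01,0,0.002],[0,0,0]],
    [1,[0.01,0,0.002],[0,0,0]],
  ],
)

```text
clock: 4.5
tool_pos: [0.5396, -0.1929, 0.0154]
orientation: [-179.2, -0.2, 88.3]
force: [-6.4, 1.1, 4.0]
opening: 0.0003
```

```bash
python3 - <<'E'
from h import *
o=sensors.get_obs(); print(o['tool_pos'],o['force'])
s=snapshot('side'); b=(150,230,215,295);cv2.imwrite(f'pics/side4.png',cv2.resize(s['color'][b[0]:b[1],b[2]:b[3]],None,fx=7,fy=7,interpolation=cv2.INTER_CUBIC))
E
```

```text
[ 0.53962061 -0.19290388  0.01539023] [-6.44581602  1.05678206  3.96103059]
```

View pics/side4.png

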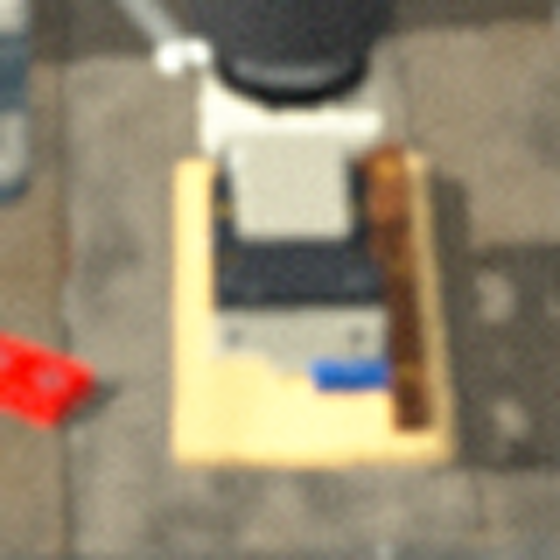

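The plate lies against the rail, with a contact force of about 6–9 N. I'll back off, lift, and go round to the plate's −y end.

>>> send_rows(
  commands=[
    [1,[-0.08,0,0],[0,0,0]],
    [1,[-0.08,0,0],[0,0,0]],
    [1,[0,0,0.12],[0,-0.002,0]],
    [1,[0,-0.08,0.12],[0,0,0]],
    [1,[0.08,-0.14,0],[0,0,0]],
    [1,[0.14,-0.14,0],[0,0,0]],
    [1,[0,0,0],[0,0,0]],
  ],
)

```text
clock: 5.25
tool_pos: [0.5559, -0.2855, 0.0793]
orientation: [179.9, -0.1, 88.6]
force: [-1.7, 0.9, -1.5]
opening: 0.0005
```

```bash
python3 - <<'E'
from h import *
o=sensors.get_obs(); print(o['tool_pos'],o['force'])
for n,b in(('top',(160,230,195,300)),('side',(150,230,215,295))):
    s=snapshot(n);np.savez(f'{n}5.npz',**s); cv2.imwrite(f'pics/{n}5.png',cv2.resize(s['color'][b[0]:b[1],b[2]:b[3]],None,fx=7,fy=7,interpolation=cv2.INTER_CUBIC))
E
```

```text
[ 0.55588225 -0.28549049  0.07926382] [-1.74320347  0.87552708 -1.52322242]
```

View pics/top5.png

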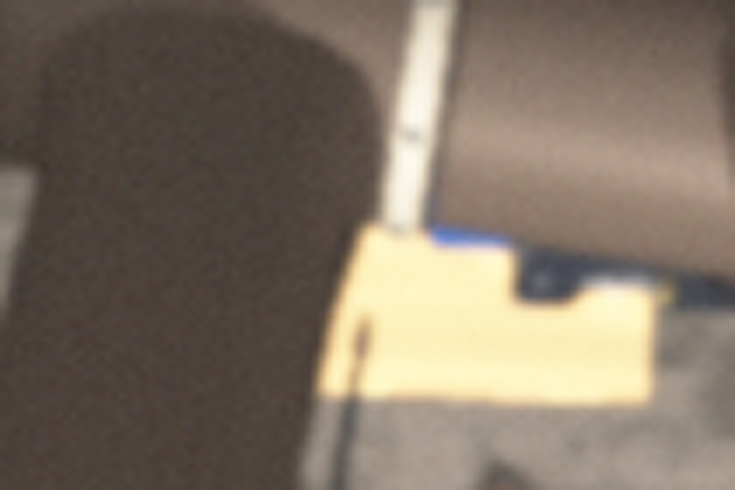

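View pics/side5.png

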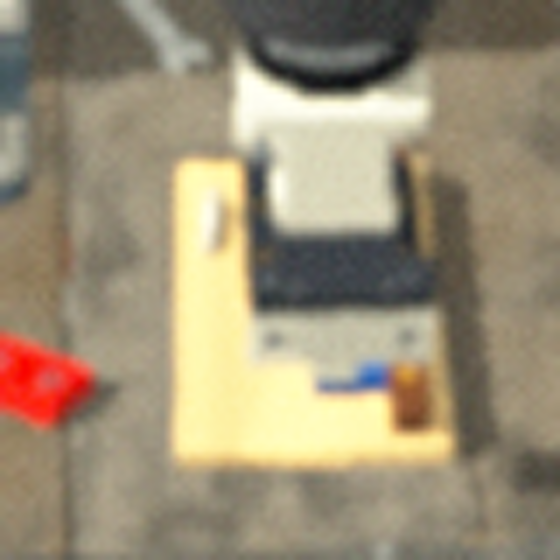

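```bash
python3 - <<'E'
from h import *
s=dict(np.load('side5.npz'))
hsv,to=up(s,250,190,285,215)
m=cv2.inRange(hsv,(100,110,60),(130,255,255)); c=big(m); P=to(c)
print(P.min(0),P.max(0))
v=P[:,1].max()
for u in (P[:,0].min()+1,P[:,0].max()-1): print(u,v,ray(s,u,v,.012))
i=P[:,0].argmin(); print(ray(s,*P[i],.019)); i=P[:,0].argmax(); print(ray(s,*P[i],.026))
# bottom edge per column
for u in np.arange(P[:,0].min()+1,P[:,0].max()-1,2):
    q=P[abs(P[:,0]-u)<.3]; print(round(u,1),q[:,1].max(),ray(s,u,q[:,1].max(),.012)[:2])
E
```

```text
[266.0625 202.0625] [269.0625 204.5625]
267.0625 204.5625 [ 0.57422652 -0.21151707  0.012     ]
268.0625 204.5625 [ 0.57760709 -0.21175737  0.012     ]
[ 0.57055755 -0.21427749  0.019     ]
[ 0.57960224 -0.22643641  0.026     ]
267.1 204.5625 [ 0.57422652 -0.21151707]
```

>>> send_rows(
  commands=[
    [1,[0.016,0.06,-0.06],[0,0,0]],
    [1,[0.008,0,-0.06],[0,0,0]],
    [1,[0,0,-0.06],[0,0,0]],
    [1,[0,0,-0.04],[0,0,0]],
    [1,[0,0,-0.01],[0,0,0]],
  ],
)

```text
clock: 5.85
tool_pos: [0.556, -0.2651, 0.0184]
orientation: [-179.9, -0.3, 88.6]
force: [-0.1, -0.6, -0.3]
opening: 0.0002
```

>>> send_rows(
  commands=[
    [1,[0.03,0,-0.006],[0,0,0]],
    [1,[0,0.016,0],[0,0,0]],
    [1,[0,0.016,0],[0,0,0]],
    [1,[0,0.016,0],[0,0,0]],
    [1,[0,0.016,0],[0,0,0]],
    [1,[0,0.016,0],[0,0,0]],
    [1,[0,0.016,0],[0,0,0]],
  ],
)

```text
clock: 6.55
tool_pos: [0.565, -0.2394, 0.0187]
orientation: [180.0, -0.2, 88.6]
force: [0.3, 0.3, -0.1]
opening: 0.0004
```

```bash
python3 - <<'E'
from h import *
o=sensors.get_obs(); print(o['tool_pos'],o['force'])
for n,b in(('side',(150,230,215,295)),):
    s=snapshot(n);np.savez(f'{n}6.npz',**s); cv2.imwrite(f'pics/{n}6.png',cv2.resize(s['color'][b[0]:b[1],b[2]:b[3]],None,fx=7,fy=7,interpolation=cv2.INTER_CUBIC))
E
```

```text
[ 0.56502743 -0.23944745  0.01870382] [ 0.27603185  0.26064352 -0.11428239]
```

View pics/side6.png

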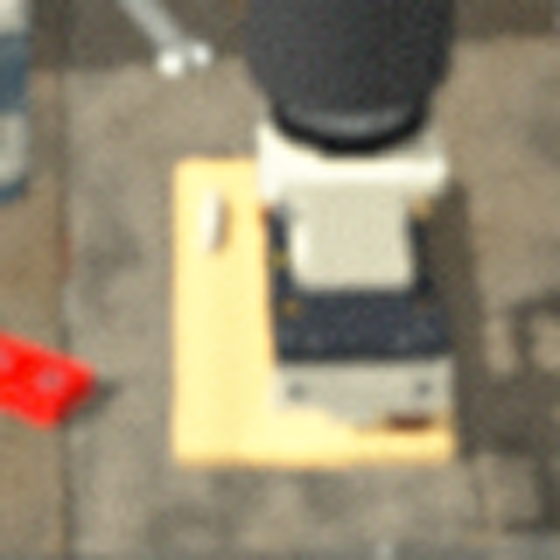

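>>> send_rows(
  commands=[
    [1,[0,0.016,-0.008],[0,0,0]],
    [1,[0.001,0.016,0],[0,0,0]],
    [1,[0.001,0.016,0],[0,0,0]],
    [1,[0.001,0.016,0],[0,0,0]],
    [1,[0.001,0.016,0],[0,0,0]],
    [1,[0.001,0.016,0],[0,0,0]],
    [1,[0.001,0.016,0],[0,0,0]],
    [1,[0.001,0.016,0],[0,0,0]],
    [1,[0.001,0.016,0],[0,0,0]],
  ],
)

```text
clock: 7.5
tool_pos: [0.5667, -0.2006, 0.0167]
orientation: [-180.0, -0.2, 88.6]
force: [-1.1, -0.7, 0.8]
opening: 0.0007
```

```bash
python3 - <<'E'
from h import *
o=sensors.get_obs(); print(o['tool_pos'],o['force'])
for n,b in(('side',(150,230,215,295)),('top',(160,230,195,300))):
    s=snapshot(n);np.savez(f'{n}7.npz',**s); cv2.imwrite(f'pics/{n}7.png',cv2.resize(s['color'][b[0]:b[1],b[2]:b[3]],None,fx=7,fy=7,interpolation=cv2.INTER_CUBIC))
E
```

```text
[ 0.56667187 -0.2005577   0.01672166] [-1.06746122 -0.68599191  0.797481  ]
```

View pics/side7.png

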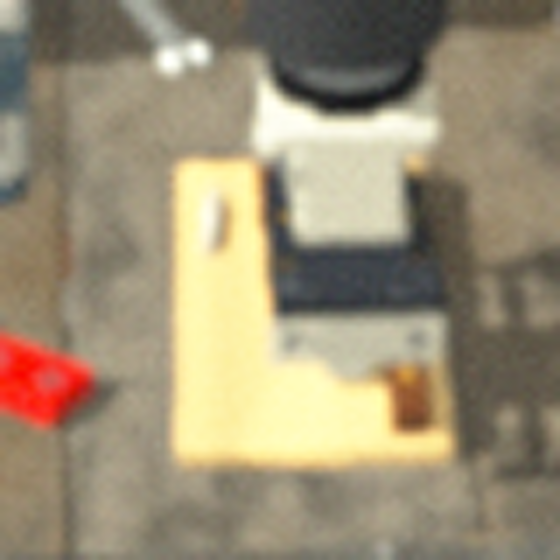

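View pics/top7.png

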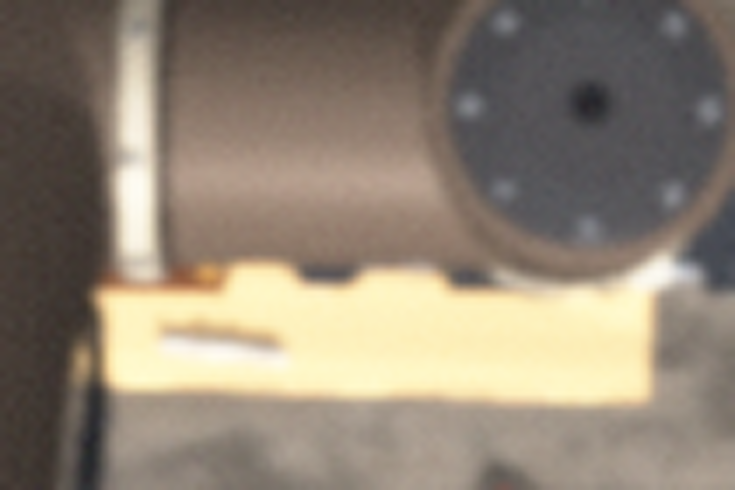

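Both views hide the plate now, so I'll back off briefly to check that it is still flush before it enters the pocket.

>>> send_rows(
  commands=[
    [1,[0,-0.08,0],[0,0,0]],
    [1,[0,-0.04,0.16],[0,0,0]],
    [1,[-0.05,-0.04,0.16],[0,0,0]],
    [1,[-0.15,-0.1,0.05],[0,0,0]],
    [1,[-0.15,-0.12,0],[0,0,0]],
    [1,[-0.15,-0.12,0],[0,0,0]],
    [1,[0,0,0],[0,0,0]],
  ],
)

```text
clock: 8.3
tool_pos: [0.4395, -0.3273, 0.1119]
orientation: [179.9, -0.2, 88.9]
force: [1.2, -0.2, -0.2]
opening: 0.0005
```

```bash
python3 - <<'E'
from h import *
o=sensors.get_obs(); print(o['tool_pos'],o['force'])
for n,b in(('side',(150,230,215,295)),('top',(160,230,195,300))):
    s=snapshot(n);np.savez(f'{n}8.npz',**s); cv2.imwrite(f'pics/{n}8.png',cv2.resize(s['color'][b[0]:b[1],b[2]:b[3]],None,fx=7,fy=7,interpolation=cv2.INTER_CUBIC))
E
```

```text
[ 0.43953428 -0.32725683  0.11190034] [ 1.21036159 -0.23304156 -0.16661391]
```

View pics/side8.png

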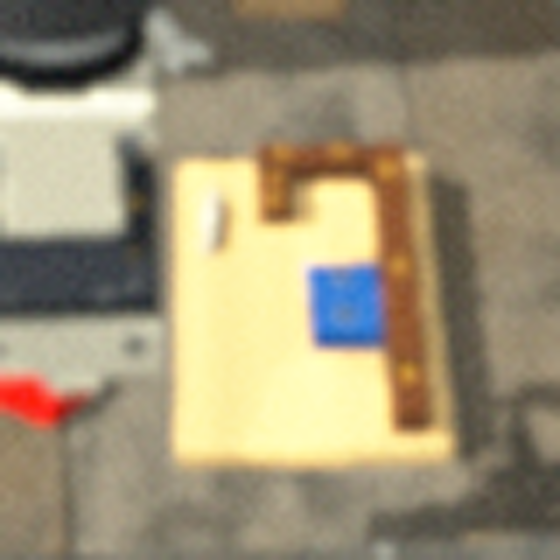

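View pics/top8.png

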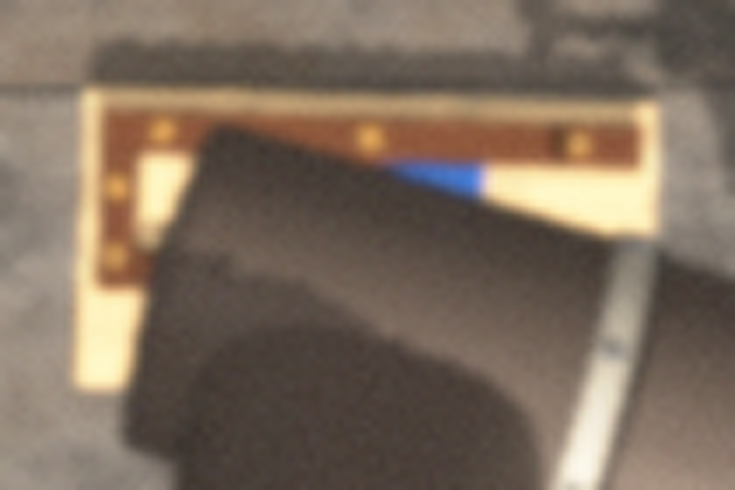

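The plate is flush along the rail: in the side crop it spans (312–385, 265–348), and in the top crop its edge lies on the rail at (390–485, 165). I'll measure it.

```bash
python3 - <<'E'
from h import *
s=dict(np.load('side8.npz'))
hsv,to=up(s,250,180,280,205)
m=cv2.inRange(hsv,(100,110,60),(130,255,255)); print(rect(s,big(m),to,.026))
P=to(big(m))
for col in (262,264,266,268):
    q=P[abs(P[:,0]-col)<.2][:,1]; print(col,ray(s,col,q.max(),.012)[:2],ray(s,col,q.min(),.026)[:2])
t=dict(np.load('top8.npz')); hsv,to=up(t,245,175,272,195); m=cv2.inRange(hsv,(100,110,60),(130,255,255)); P=to(big(m)); print('top right edge',ray(t,P[:,0].max(),P[P[:,0].argmax(),1],.026))
E
```

```text
(array([ 567.23730469, -164.23780823]), [31.562049865722656, 61.94882583618164], np.float32(-2.0155942))
262 [ 0.5596776  -0.17515649] [ 0.56253047 -0.1357114 ]
264 [ 0.56656341 -0.17564426] [ 0.56940572 -0.13773199]
266 [ 0.57344988 -0.17613209] [ 0.576761   -0.13363332]
268 [ 0.58045939 -0.17515856] [ 0.58363726 -0.13565882]
top right edge [ 0.58068031 -0.1795718   0.026     ]
```

>>> send_rows(
  commands=[
    [1,[0.126,0.1,0],[0,0,0]],
    [1,[0.126,0.1,0],[0,0,0]],
    [1,[0.126,0.1,-0.02],[0,0,0]],
    [1,[0.116,0.09,-0.08],[0,0,0]],
    [1,[0,0,-0.08],[0,0,0]],
    [1,[0,0,-0.04],[0,0,0]],
    [1,[0,0,0],[0,0,0]],
  ],
)

```text
clock: 9.1
tool_pos: [0.5779, -0.2191, 0.055]
orientation: [179.6, -0.1, 89.3]
force: [-0.5, -0.6, -0.6]
opening: 0.0005
```

Correct x (−12 mm) and yaw (−0.8°), then descend.

>>> send_rows(
  commands=[
    [1,[-0.048,0,-0.03],[0,0,-0.002]],
    [1,[0,0,-0.05],[0,0,0]],
    [1,[0,0,-0.05],[0,0,0]],
    [1,[0,0,-0.01],[0,0,0]],
    [1,[0,0,0],[0,0,0]],
  ],
)

```text
clock: 9.6
tool_pos: [0.5674, -0.2199, 0.0199]
orientation: [179.5, -0.0, 88.6]
force: [-0.5, -0.1, 0.4]
opening: 0.0005
```

>>> send_rows(
  commands=[
    [1,[0,0.016,-0.012],[0,0,0]],
    [1,[0,0.016,0],[0,0,0]],
    [1,[0,0.016,0],[0,0,0]],
    [1,[0.001,0.016,0],[0,0,0]],
    [1,[0.001,0.016,0],[0,0,0]],
    [1,[0.001,0.016,0],[0,0,0]],
    [1,[0.001,0.016,0],[0,0,0]],
    [1,[0.001,0.016,0],[0,0,0]],
    [1,[0.001,0.016,0],[0,0,0]],
    [1,[0.001,0.016,0],[0,0,0]],
    [1,[0.001,0.016,0],[0,0,0]],
  ],
)

```text
clock: 10.7
tool_pos: [0.5705, -0.1727, 0.0183]
orientation: [179.4, -0.0, 88.6]
force: [-0.4, -0.9, -0.1]
opening: 0.0001
```

>>> send_rows(
  commands=[
    [1,[0.0005,0.016,0],[0,0,0]],
    [1,[0.0005,0.016,0],[0,0,0]],
    [1,[0.0005,0.016,0],[0,0,0]],
    [1,[0.0005,0.016,0],[0,0,0]],
    [1,[0.0005,0.016,0],[0,0,0]],
    [1,[0.0005,0.016,0],[0,0,0]],
    [1,[0.0005,0.016,0],[0,0,0]],
  ],
)

```text
clock: 11.4
tool_pos: [0.5716, -0.1421, 0.0183]
orientation: [179.3, -0.0, 88.6]
force: [0.4, 0.1, -0.5]
opening: 0.0005
```

>>> send_rows(
  commands=[
    [1,[0,0.016,0],[0,0,0]],
    [1,[0,0.016,0],[0,0,0]],
    [1,[0,0.016,0],[0,0,0]],
    [1,[0,0.016,0],[0,0,0]],
    [1,[0,0.012,0],[0,0,0]],
  ],
)

```text
clock: 11.9
tool_pos: [0.5719, -0.1211, 0.0183]
orientation: [179.3, -0.0, 88.6]
force: [0.6, -0.8, -0.8]
opening: 0.0003
```

>>> send_rows(
  commands=[
    [1,[0,0.01,0],[0,0,0]],
    [1,[0,0.01,0],[0,0,0]],
  ],
)

```text
clock: 12.1
tool_pos: [0.5719, -0.1155, 0.0184]
orientation: [179.3, -0.0, 88.6]
force: [-0.4, -0.3, 0.3]
opening: 0.0
```

>>> send_rows(
  commands=[
    [1,[0,0.01,0],[0,0,0]],
    [1,[0,0.01,0],[0,0,0]],
  ],
)

```text
clock: 12.3
tool_pos: [0.5719, -0.1102, 0.0184]
orientation: [179.3, -0.0, 88.6]
force: [-0.0, 0.1, -0.3]
opening: 0.0003
```

>>> send_rows(
  commands=[
    [1,[0,0.01,0],[0,0,0]],
  ],
)

```text
clock: 12.4
tool_pos: [0.571, -0.1087, 0.0183]
orientation: [179.4, 0.1, 88.7]
force: [0.0, -20.6, 2.2]
opening: 0.0001
```

>>> send_rows(
  commands=[
    [1,[0,0.01,0],[0,0,0]],
  ],
)

```text
clock: 12.5
tool_pos: [0.5708, -0.1086, 0.0188]
orientation: [179.5, 0.3, 88.7]
force: [1.8, -24.5, 0.5]
opening: 0.0001
```

The stop is reached: 20–25 N at y = −0.109. I'll retreat straight back, lift clear and look.

>>> send_rows(
  commands=[
    [1,[0,-0.04,0],[0,0,0]],
    [1,[0,-0.08,0],[0,0,0]],
    [1,[0,-0.04,0.16],[0,0,0]],
    [1,[-0.05,-0.1,0.16],[0,0,0]],
    [1,[-0.1,-0.17,0.05],[0,0,0]],
    [1,[-0.1,-0.17,0],[0,0,0]],
    [1,[-0.1,-0.17,0],[0,0,0]],
    [1,[-0.1,-0.17,0],[0,0,0]],
    [1,[-0.1,-0.17,0],[0,0,0]],
    [1,[-0.1,-0.17,0],[0,0,0]],
    [1,[0,-0.17,0],[0,0,0]],
    [1,[0,0,0],[0,0,0]],
  ],
)

```text
clock: 13.7
tool_pos: [0.4035, -0.4819, 0.1163]
orientation: [179.1, 0.4, 88.9]
force: [-0.7, -0.0, -0.1]
opening: 0.0005
```

```bash
cat > look.py <<'E'
from h import *
import sys
k=sys.argv[1]
o=sensors.get_obs(); print(o['tool_pos'],o['force'],o['clock'])
for n,b,B in(('side',(150,230,215,295),(250,170,282,200)),('top',(160,230,195,300),(210,170,260,200))):
    s=snapshot(n);np.savez(f'{n}{k}.npz',**s); cv2.imwrite(f'pics/{n}{k}.png',cv2.resize(s['color'][b[0]:b[1],b[2]:b[3]],None,fx=7,fy=7,interpolation=cv2.INTER_CUBIC))
    hsv,to=up(s,*B); m=cv2.inRange(hsv,(100,110,60),(130,255,255)); print(n,rect(s,big(m),to,.026),'expect',[553+17+2.1,-132+70-.5])
E
python3 look.py 9
```

```text
[ 0.40354117 -0.48186687  0.11634504] [-0.65670032 -0.02659515 -0.13924702] 13.7
side (array([566.66247559, -70.70910645]), [36.67576599121094, 67.94705200195312], np.float32(-3.9883394)) expect [572.1, -62.5]
top (array([573.23260498, -60.95654297]), [36.16899108886719, 55.70731735229492], np.float32(-2.8915381)) expect [572.1, -62.5]
```

View pics/side9.png

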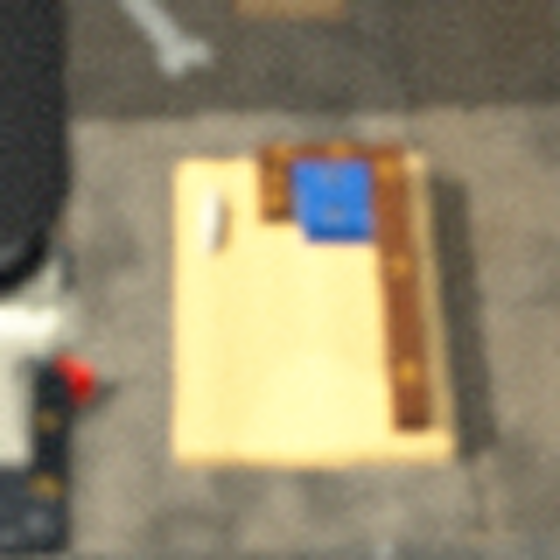

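View pics/top9.png

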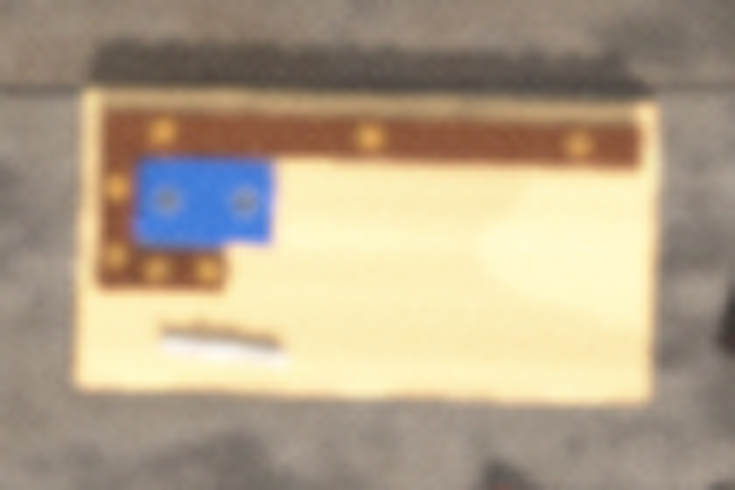

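The plate is in the pocket and against the stop. Its −y end shows a slight gap to the rail: in the side crop its edge is at 372 against 378 for the rail at row 240, and its yaw is about −2.9° against −1.7° for the jig. I'll nudge the protruding end toward the rail, going down between the pin and the plate.

>>> send_rows(
  commands=[
    [1,[0.056,0.165,0],[0,0,0]],
    [1,[0.056,0.165,0],[0,0,0]],
    [1,[0.056,0.165,0],[0,0,0]],
    [1,[0.056,0.165,0],[0,0,0]],
    [1,[0.056,0.165,0],[0,0,0]],
    [1,[0.056,0.165,0],[0,0,0]],
    [1,[0.056,0.165,0],[0,0,0]],
    [1,[0.056,0.165,0],[0,0,0]],
    [1,[0.03,0.1,-0.08],[0.001,0.0025,-0.001]],
    [1,[0,0,-0.04],[0,0,0]],
    [1,[0,0,0],[0,0,0]],
  ],
)

```text
clock: 14.9
tool_pos: [0.5243, -0.0971, 0.0867]
orientation: [179.8, -0.2, 89.3]
force: [-0.3, 0.3, 0.6]
opening: 0.0005
```

>>> send_rows(
  commands=[
    [1,[0.028,-0.02,-0.04],[0,0,-0.002]],
    [1,[0,0,-0.06],[0,0,0]],
    [1,[0,0,-0.04],[0,0,0]],
    [1,[0,0,0],[0,0,0]],
  ],
)

```text
clock: 15.3
tool_pos: [0.5318, -0.1036, 0.0512]
orientation: [179.7, -0.2, 88.5]
force: [0.5, 0.4, -0.1]
opening: 0.0006
```

>>> send_rows(
  commands=[
    [1,[0,0.008,-0.05],[0,0,0]],
    [1,[0,0,-0.05],[0,0,0]],
    [1,[0,0,-0.025],[0,0,0]],
    [1,[0,0,0],[0,0,0]],
  ],
)

```text
clock: 15.7
tool_pos: [0.5324, -0.1037, 0.0195]
orientation: [179.6, -0.2, 88.4]
force: [-0.8, -1.1, -0.1]
opening: 0.0002
```

>>> send_rows(
  commands=[
    [1,[0.008,0.016,-0.008],[0,0,0]],
    [1,[0.01,0,0],[0,0,0]],
    [1,[0.01,0,0],[0,0,0]],
    [1,[0.008,0,0],[0,0,0]],
  ],
)

```text
clock: 16.1
tool_pos: [0.5428, -0.0995, 0.0185]
orientation: [179.5, -0.2, 88.4]
force: [0.1, -0.7, 0.2]
opening: 0.0002
```

>>> send_rows(
  commands=[
    [1,[0.008,0,0],[0,0,0]],
  ],
)

```text
clock: 16.2
tool_pos: [0.5438, -0.0996, 0.0184]
orientation: [179.7, -0.2, 88.4]
force: [-7.5, 0.9, 3.9]
opening: 0.0004
```

>>> send_rows(
  commands=[
    [1,[0.008,0,0],[0,0,0]],
  ],
)

```text
clock: 16.3
tool_pos: [0.5437, -0.0997, 0.0181]
orientation: [179.9, -0.2, 88.3]
force: [-6.7, 0.7, 6.0]
opening: 0.0007
```

Resistance of about 7 N comes at x = 0.5437, where the rail contact was predicted at 0.544. I'll back off a little, keeping clear of the pin, then lift away and look.

>>> send_rows(
  commands=[
    [1,[-0.03,-0.01,0],[0,0,0]],
    [1,[0,0,0.08],[0,0,0]],
    [1,[0,0,0.16],[0,0,0]],
    [1,[-0.05,-0.16,0.08],[0,0,0]],
    [1,[-0.07,-0.17,0],[0,0,0]],
    [1,[-0.07,-0.17,0],[0,0,0]],
    [1,[-0.07,-0.17,0],[0,0,0]],
    [1,[-0.07,-0.17,0],[0,0,0]],
    [1,[-0.07,-0.17,0],[0,0,0]],
    [1,[-0.07,-0.17,0],[0,0,0]],
    [1,[-0.07,-0.17,0],[0,0,0]],
    [1,[0,0,0],[0,0,0]],
  ],
)

```text
clock: 17.5
tool_pos: [0.3963, -0.4526, 0.1051]
orientation: [179.0, 0.2, 88.7]
force: [-1.7, 0.4, 0.0]
opening: 0.0002
```

```bash
python3 look.py 10; python3 - <<'E'
from h import *
for k in ('9','10'):
    s=dict(np.load(f'side{k}.npz')); t=dict(np.load(f'top{k}.npz'))
    a=cv2.resize(s['color'][165:190,245:285],(640,400),interpolation=cv2.INTER_CUBIC)
    cv2.imwrite(f'pics/zs{k}.png',a)
E
```

```text
[ 0.39625853 -0.45257174  0.10508933] [-1.67937348  0.42279124  0.03902749] 17.5
side (array([568.15435791, -70.85993195]), [36.238948822021484, 68.69905090332031], np.float32(-1.3420542)) expect [572.1, -62.5]
top (array([574.64587402, -61.45201111]), [34.263038635253906, 55.35613250732422], np.float32(-0.3962292)) expect [572.1, -62.5]
```

View pics/zs10.png

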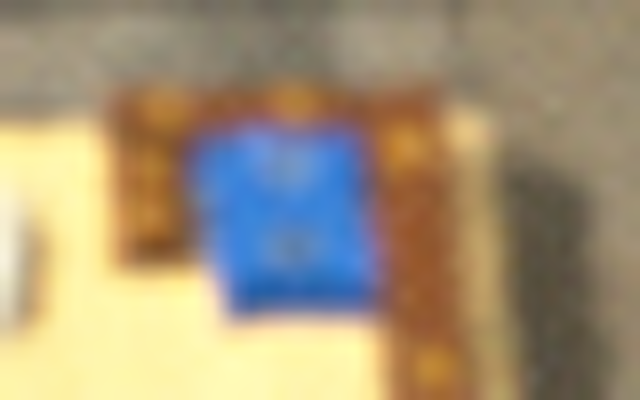

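View pics/top10.png

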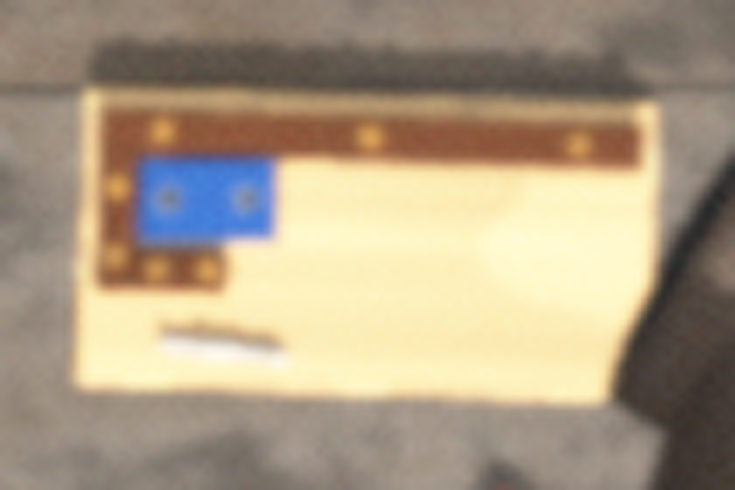

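View pics/zs9.png

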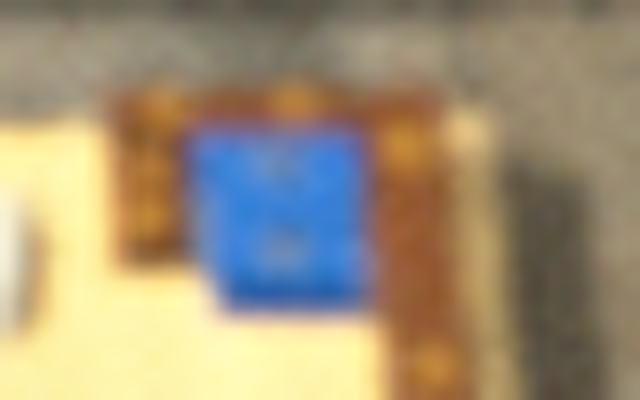

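The −y end is now at the rail. The angle may have gone slightly past, and the plate may sit a hair off the stop. I'll measure edge slopes at sub-pixel level, with plate and rail in the same image.

```bash
cat > edge.py <<'E'
from h import *
import sys
def cross(v,lo):  # subpixel half-crossing positions
    v=v-lo; i=np.where(v[:-1]*v[1:]<0)[0]; return [k+v[k]/(v[k]-v[k+1]) for k in i]
def ana(k):
    t=dict(np.load(f'top{k}.npz')); im=t['color'].astype(float); bl=im[:,:,0]-im[:,:,2]
    # plate edges vs columns
    U,D=[],[]
    for c in range(217,232):
        r=cross(bl[178:202,c],60)
        if len(r)>=2: U.append((c,178+r[0])); D.append((c,178+r[-1]))
    Rg,L=[],[]
    for r in range(185,193):
        q=cross(bl[r,205:245],60)
        if len(q)>=2: L.append((205+q[0],r)); Rg.append((205+q[-1],r))
    # rail inner edge: green channel brown->yellow, cols 240..285
    rail=[]
    for c in list(range(238,282)):
        q=cross(im[176:192,c,1],160)
        if q: rail.append((c,176+q[-1]))
    back=[]
    for c in range(210,286):
        q=cross(im[168:178,c,1],0) 
    J=lambda pts,z:np.array([ray(t,*p,z)[:2]*1000 for p in pts])
    def f(pts,z,axis):
        P=J(pts,z)
        if axis=='y': a,b=np.polyfit(P[:,1],P[:,0],1); return round(-np.degrees(np.arctan(a)),2),round(a*-62+b,2),round(np.std(P[:,0]-a*P[:,1]-b),2)
        a,b=np.polyfit(P[:,0],P[:,1],1); return round(np.degrees(np.arctan(a)),2),round(a*571+b,2),round(np.std(P[:,1]-a*P[:,0]-b),2)
    print(k,'rail-side edge',f(U,.026,'y'),'near edge',f(D,.026,'y'),'stop edge',f(L,.026,'x'),'free end',f(Rg,.026,'x'),'rail inner',f(rail,.028,'y'))
for k in sys.argv[1:]: ana(k)
E
python3 edge.py 9 10
```

```text
9 rail-side edge (np.float64(-1.26), np.float64(591.1), np.float64(0.3)) near edge (np.float64(1.83), np.float64(555.44), np.float64(0.64)) stop edge (np.float64(-4.51), np.float64(-32.68), np.float64(0.24)) free end (np.float64(-3.99), np.float64(-89.54), np.float64(0.15)) rail inner (np.float64(-2.22), np.float64(593.37), np.float64(0.31))
10 rail-side edge (np.float64(-0.15), np.float64(591.51), np.float64(0.14)) near edge (np.float64(2.6), np.float64(557.26), np.float64(0.32)) stop edge (np.float64(-2.0), np.float64(-33.51), np.float64(0.11)) free end (np.float64(-0.54), np.float64(-90.08), np.float64(0.07)) rail inner (np.float64(-2.23), np.float64(593.39), np.float64(0.33))
```

The plate is about 1° past square: its +y end is about 1 mm off the rail and it is about 1 mm off the stop. I'll push +y again on the −x half of its end with a slight +x drag, which turns it square against the stop and the rail.

>>> send_rows(
  commands=[
    [1,[0.08,0.15,0],[0,0,0]],
    [1,[0.08,0.15,0],[0,0,0]],
    [1,[0.08,0.15,0],[0,0,0]],
    [1,[0.08,0.15,0],[0,0,0]],
    [1,[0.08,0.15,0],[0,0,0]],
    [1,[0.08,0.15,0],[0,0,0]],
    [1,[0.08,0.15,-0.05],[0,0.002,0]],
    [1,[0.04,0.08,-0.08],[0,0,-0.002]],
    [1,[0,0,-0.04],[0,0,0]],
    [1,[0,0,0],[0,0,0]],
  ],
)

```text
clock: 18.6
tool_pos: [0.5541, -0.1433, 0.0644]
orientation: [179.2, 0.1, 88.8]
force: [-0.5, -0.9, 0.1]
opening: 0.0007
```

>>> send_rows(
  commands=[
    [1,[0.02,0,-0.04],[0,0.002,-0.002]],
    [1,[0,0,-0.06],[0,0,0]],
    [1,[0,0,-0.05],[0,0,0]],
    [1,[0,0,-0.02],[0,0,0]],
    [1,[0,0,0],[0,0,0]],
  ],
)

```text
clock: 19.1
tool_pos: [0.56, -0.1446, 0.0213]
orientation: [179.8, 0.2, 87.9]
force: [-0.1, 0.3, 0.6]
opening: 0.0006
```

>>> send_rows(
  commands=[
    [1,[0.006,0.016,-0.016],[0,0,0]],
    [1,[0,0.016,0],[0,0,0]],
    [1,[0,0.016,0],[0,0,0]],
    [1,[0,0.016,0],[0,0,0]],
    [1,[0,0.016,0],[0,0,0]],
    [1,[0,0.016,0],[0,0,0]],
    [1,[0,0.012,0],[0,0,0]],
  ],
)

```text
clock: 19.8
tool_pos: [0.5627, -0.1159, 0.019]
orientation: [179.7, 0.2, 87.9]
force: [-0.5, 0.4, 1.0]
opening: 0.0004
```

>>> send_rows(
  commands=[
    [1,[0.004,0.008,0],[0,0,0]],
    [1,[0.004,0.008,0],[0,0,0]],
  ],
)

```text
clock: 20.0
tool_pos: [0.5649, -0.1112, 0.0192]
orientation: [179.7, 0.2, 87.9]
force: [0.4, -0.2, -0.0]
opening: 0.0004
```

>>> send_rows(
  commands=[
    [1,[0.003,0.008,-0.002],[0,0,0]],
  ],
)

```text
clock: 20.1
tool_pos: [0.5656, -0.1093, 0.0188]
orientation: [179.7, 0.2, 87.9]
force: [-2.5, -8.9, 5.4]
opening: 0.0008
```

>>> send_rows(
  commands=[
    [1,[0.004,0.008,0],[0,0,0]],
  ],
)

```text
clock: 20.2
tool_pos: [0.5652, -0.1089, 0.0188]
orientation: [179.9, 0.3, 88.0]
force: [-5.2, -17.0, 6.0]
opening: 0.0004
```

>>> send_rows(
  commands=[
    [1,[0.006,0.008,0],[0,0,0]],
  ],
)

```text
clock: 20.3
tool_pos: [0.5649, -0.1089, 0.0189]
orientation: [-179.9, 0.5, 88.0]
force: [-4.8, -12.9, 4.2]
opening: 0.0002
```

>>> send_rows(
  commands=[
    [1,[0.002,-0.04,0],[0,0,0]],
    [1,[0,-0.08,0],[0,0,0]],
    [1,[0,-0.04,0.16],[0,0,0]],
    [1,[-0.05,-0.1,0.16],[0,0,0]],
    [1,[-0.1,-0.17,0.05],[0,0,0]],
    [1,[-0.1,-0.17,0],[0,0,0]],
    [1,[-0.1,-0.17,0],[0,0,0]],
    [1,[-0.1,-0.17,0],[0,0,0]],
    [1,[-0.1,-0.17,0],[0,0,0]],
    [1,[-0.1,-0.17,0],[0,0,0]],
    [1,[0,-0.17,0],[0,0,0]],
    [1,[0,0,0],[0,0,0]],
  ],
)

```text
clock: 21.5
tool_pos: [0.3992, -0.4843, 0.1152]
orientation: [179.6, 0.6, 88.2]
force: [-0.9, 0.7, 0.0]
opening: 0.0005
```

```bash
python3 look.py 11;python3 edge.py 9 10 11; python3 - <<'E'
from h import *
s=dict(np.load(f'side11.npz'))
a=cv2.resize(s['color'][165:190,245:285],(480,300),interpolation=cv2.INTER_CUBIC)
t=dict(np.load(f'top11.npz'))
b=cv2.resize(t['color'][172:202,205:245],(400,300),interpolation=cv2.INTER_CUBIC)
cv2.imwrite('pics/z11.png',np.hstack([a[:,:400],b]))
E
```

```text
[ 0.3992475  -0.48427594  0.11517565] [-0.94523155  0.74828335  0.04718226] 21.5
side (array([567.671875  , -69.97412109]), [36.4842529296875, 68.73272705078125], np.float32(-2.4364164)) expect [572.1, -62.5]
top (array([573.69537354, -61.44299316]), [35.400909423828125, 55.451080322265625], np.float32(-0.38810873)) expect [572.1, -62.5]
9 rail-side edge (np.float64(-1.26), np.float64(591.1), np.float64(0.3)) near edge (np.float64(1.83), np.float64(555.44), np.float64(0.64)) stop edge (np.float64(-4.51), np.float64(-32.68), np.float64(0.24)) free end (np.float64(-3.99), np.float64(-89.54), np.float64(0.15)) rail inner (np.float64(-2.22), np.float64(593.37), np.float64(0.31))
10 rail-side edge (np.float64(-0.15), np.float64(591.51), np.float64(0.14)) near edge (np.float64(2.6), np.float64(557.26), np.float64(0.32)) stop edge (np.float64(-2.0), np.float64(-33.51), np.float64(0.11)) free end (np.float64(-0.54), np.float64(-90.08), np.float64(0.07)) rail inner (np.float64(-2.23), np.float64(593.39), np.float64(0.33))
11 rail-side edge (np.float64(0.17), np.float64(591.51), np.float64(0.09)) near edge (np.float64(1.92), np.float64(556.38), np.float64(0.7)) stop edge (np.float64(-0.48), np.float64(-33.29), np.float64(0.06)) free end (np.float64(-0.85), np.float64(-90.09), np.float64(0.17)) rail inner (np.float64(-2.2), np.float64(593.31), np.float64(0.28))
```

View pics/z11.png

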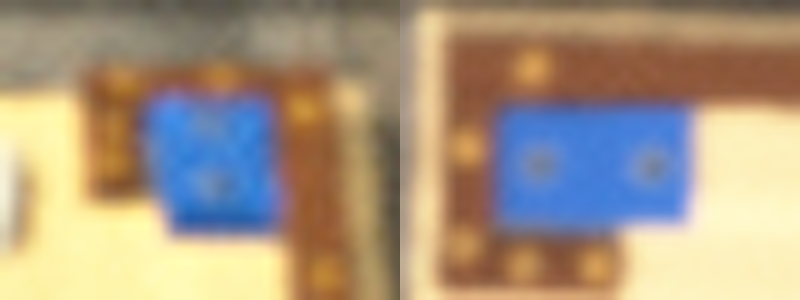

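The single-shot edges are noisy. I'll average several frames and estimate the angle from soft coverage moments and the two screw holes.

```bash
cat > avg.py <<'E'
from h import *
import sys
k=sys.argv[1]
for n in('top','side'):
    fr=[snapshot(n) for _ in range(8)]; s=dict(fr[0]); A=np.mean([f['color'].astype(float) for f in fr],0); np.savez(f'{n}avg{k}.npz',A=A,**{q:s[q] for q in('mtx','xyz','attitude')})
print(sensors.get_obs()['clock'])
E
cat > mom.py <<'E'
from h import *
import sys
def pts(s,A,thr):
    pass
for k in sys.argv[1:]:
  for n,B in(('top',(205,172,245,202)),('side',(245,165,285,192))):
    s=dict(np.load(f'{n}avg{k}.npz')); A=s['A']; bl=A[:,:,0]-A[:,:,2]
    x0,y0,x1,y1=B
    sub=bl[y0:y1,x0:x1]; bg=-75.; top=np.percentile(sub,95)
    w=np.clip((sub-bg)/(top-bg),0,1)
    m=cv2.dilate((w>.5).astype(np.uint8),np.ones((3,3))); nl,l,st,c=cv2.connectedComponentsWithStats(m); w=w*(l==1+st[1:,4].argmax())
    w[w<.15]=0
    yy,xx=np.nonzero(w); ww=w[yy,xx]
    P=np.array([ray(s,x+x0,y+y0,.026)[:2]*1000 for x,y in zip(xx,yy)])
    c=np.average(P,axis=0,weights=ww); C=np.cov(P.T,aweights=ww,bias=True); ev,V=np.linalg.eigh(C); v=V[:,1]; v=v*np.sign(v[1])
    print(k,n,'bluetop',round(top),'c',c.round(2),'size',np.sqrt(12*ev).round(1),'yaw',np.degrees(np.arctan2(-v[0],v[1])).round(2))
    if n=='top':
        U=cv2.resize(A[:,:,0].astype(np.float32)[y0:y1,x0:x1],None,fx=8,fy=8,interpolation=cv2.INTER_CUBIC)
        # half crossing lines, thr = midpoint
        thr=(top+bg)/2
        def cr(v): v=v-thr; i=np.where(v[:-1]*v[1:]<0)[0]; return [q+v[q]/(v[q]-v[q+1]) for q in i]
        L,Rr,Up,Dn=[],[],[],[]
        for r in range(185,192):
            q=cr(bl[r,205:245]); L.append(ray(s,205+q[0],r,.026)[:2]*1000); Rr.append(ray(s,205+q[-1],r,.026)[:2]*1000)
        for cc in range(217,232):
            q=cr(bl[176:202,cc]); Up.append(ray(s,cc,176+q[0],.026)[:2]*1000); Dn.append(ray(s,cc,176+q[-1],.026)[:2]*1000)
        for nm,E,ax in(('stop',L,1),('free',Rr,1),('rail',Up,0),('near',Dn,0)):
            E=np.array(E); a,b=np.polyfit(E[:,1-ax],E[:,ax],1); print('  ',nm,E[:,ax].round(1).tolist(),'deg',round(np.degrees(np.arctan(a))*(1 if ax else -1),2))
        # jig: rail inner yellow/brown boundary, red channel
        G=A[:,:,1]
        E=[]
        for cc in range(240,280):
            v=G[174:192,cc]-150; i=np.where((v[:-1]<0)&(v[1:]>0))[0][-1]; E.append(ray(s,cc,174+i-v[i]/(v[i+1]-v[i]),.012)[:2]*1000)
        E=np.array(E); a,b=np.polyfit(E[:,1],E[:,0],1); print('   rail foot deg',round(-np.degrees(np.arctan(a)),2),'x at y=-62',round(a*-62+b,1))
        E=[]
        for cc in range(212,280):
            v=A[205:222,cc,1]-150; i=np.where((v[:-1]>0)&(v[1:]<0))[0]
            if len(i): i=i[-1]; E.append(ray(s,cc,205+i+v[i]/(v[i]-v[i+1]),.012)[:2]*1000)
        E=np.array(E); a,b=np.polyfit(E[:,1],E[:,0],1); print('   board front edge deg',round(-np.degrees(np.arctan(a)),2),'x at -132',round(a*-132+b,1))
E
python3 avg.py 11; python3 mom.py 11
```

```text
22.4
11 top bluetop 143 c [573.84 -61.58] size [38.  58.3] yaw 2.11
   stop [-32.4, -32.5, -32.3, -32.2, -32.1, -32.1, -32.2] deg -1.15
   free [-91.1, -91.1, -91.0, -91.0, -91.1, -91.2, -91.0] deg -0.02
   rail [592.3, 592.3, 592.3, 592.4, 592.6, 592.5, 592.5, 592.3, 592.4, 592.5, 592.7, 592.6, 592.5, 592.4, 592.3] deg 0.19
   near [555.5, 555.4, 555.2, 554.7, 554.3, 554.1, 554.3, 554.4, 554.5, 555.1, 556.0, 556.5, 556.6, 556.6, 556.6] deg 2.45
   rail foot deg -1.27 x at y=-62 594.2
   board front edge deg -2.96 x at -132 483.6
11 side bluetop 123 c [568.59 -69.87] size [38.1 73.3] yaw 2.62
```

The top and side images cannot settle the last degree: edge fits scatter by about 1°, and a gap under 1.2 mm is hidden behind the plate. I'll settle it by contact instead: one light side probe near the plate's middle, with the face led by its +y edge, then a last square push into the stop.

>>> send_rows(
  commands=[
    [1,[0.056,0.165,0],[0,0,0]],
    [1,[0.056,0.165,0],[0,0,0]],
    [1,[0.056,0.165,0],[0,0,0]],
    [1,[0.056,0.165,0],[0,0,0]],
    [1,[0.056,0.165,0],[0,0,0]],
    [1,[0.056,0.165,0],[0,0,0]],
    [1,[0.056,0.165,0],[0,0,0]],
    [1,[0.056,0.165,0],[0,0,0]],
    [1,[0.05,0.1,-0.08],[0.001,0.001,-0.003]],
    [1,[0,0,-0.04],[0,0,-0.002]],
    [1,[0,0,0],[0,0,0]],
  ],
)

```text
clock: 23.5
tool_pos: [0.5286, -0.1121, 0.086]
orientation: [179.7, 0.2, 86.4]
force: [-0.4, -0.5, -0.6]
opening: 0.0004
```

>>> send_rows(
  commands=[
    [1,[0.016,0.04,-0.06],[0,0,0.001]],
    [1,[0,0,-0.08],[0,0,0]],
    [1,[0,0,-0.06],[0,0,0]],
    [1,[0,0,0],[0,0,0]],
  ],
)

```text
clock: 23.9
tool_pos: [0.5328, -0.1046, 0.0367]
orientation: [179.6, 0.3, 86.7]
force: [-0.2, -0.2, -0.0]
opening: 0.0005
```

>>> send_rows(
  commands=[
    [1,[0,0.024,-0.04],[0,0,0]],
    [1,[0,0,-0.03],[0,0,0]],
    [1,[0,0,0],[0,0,0]],
  ],
)

```text
clock: 24.2
tool_pos: [0.5335, -0.0997, 0.0199]
orientation: [179.5, 0.3, 86.6]
force: [-1.0, 0.1, -0.5]
opening: 0.0003
```

>>> send_rows(
  commands=[
    [1,[0.01,0.01,-0.006],[0,0,0]],
    [1,[0.01,0,0],[0,0,0]],
    [1,[0.008,0,0],[0,0,0]],
  ],
)

```text
clock: 24.5
tool_pos: [0.5415, -0.0971, 0.0193]
orientation: [179.4, 0.3, 86.6]
force: [-0.0, -0.1, 0.6]
opening: 0.0003
```

>>> send_rows(
  commands=[
    [1,[0.006,0,0],[0,0,0]],
  ],
)

```text
clock: 24.6
tool_pos: [0.5433, -0.0971, 0.0195]
orientation: [179.4, 0.3, 86.6]
force: [-1.7, 0.2, -0.3]
opening: 0.0004
```

>>> send_rows(
  commands=[
    [1,[0.006,0,0],[0,0,0]],
  ],
)

```text
clock: 24.7
tool_pos: [0.5435, -0.0972, 0.0193]
orientation: [179.5, 0.3, 86.6]
force: [-6.5, 2.2, 3.8]
opening: 0.0003
```

>>> send_rows(
  commands=[
    [1,[0.008,0,0],[0,0,0]],
    [1,[-0.03,0,0],[0,0,0]],
    [1,[0,0,0.08],[0,0,0]],
    [1,[0,-0.06,0.1],[0,0,0]],
    [1,[0.06,-0.1,0],[0,0.001,0.003]],
    [1,[0.04,-0.02,0],[0,0,0]],
    [1,[0,0,0],[0,0,0]],
  ],
)

```text
clock: 25.4
tool_pos: [0.5613, -0.1434, 0.0665]
orientation: [179.9, 0.3, 87.7]
force: [-0.3, 0.8, -1.0]
opening: 0.0007
```

>>> send_rows(
  commands=[
    [1,[0.004,0,-0.06],[0,0,0]],
    [1,[0,0,-0.06],[0,0,0]],
    [1,[0,0,-0.05],[0,0,0]],
    [1,[0,0,-0.02],[0,0,0]],
    [1,[0,0.016,0],[0,0,0]],
    [1,[0,0.016,0],[0,0,0]],
    [1,[0,0.016,0],[0,0,0]],
    [1,[0,0.016,0],[0,0,0]],
    [1,[0,0.016,0],[0,0,0]],
  ],
)

```text
clock: 26.3
tool_pos: [0.5612, -0.1197, 0.0178]
orientation: [179.8, 0.3, 87.6]
force: [1.1, -1.0, 1.3]
opening: 0.0007
```

>>> send_rows(
  commands=[
    [1,[0,0.01,0],[0,0,0]],
    [1,[0,0.01,0],[0,0,0]],
    [1,[0.001,0.008,0],[0,0,0]],
  ],
)

```text
clock: 26.6
tool_pos: [0.562, -0.1115, 0.0186]
orientation: [179.7, 0.3, 87.7]
force: [0.3, 0.0, 0.7]
opening: 0.0005
```

>>> send_rows(
  commands=[
    [1,[0.003,0.006,0],[0,0,0]],
  ],
)

```text
clock: 26.7
tool_pos: [0.5628, -0.1099, 0.0187]
orientation: [179.7, 0.3, 87.7]
force: [0.7, -0.4, 0.3]
opening: 0.0005
```

>>> send_rows(
  commands=[
    [1,[0.004,0.006,0],[0,0,0]],
  ],
)

```text
clock: 26.8
tool_pos: [0.5628, -0.1091, 0.0186]
orientation: [179.8, 0.3, 87.7]
force: [-3.9, -10.6, 3.4]
opening: 0.0002
```

>>> send_rows(
  commands=[
    [1,[0.006,0.006,0],[0,0,0]],
  ],
)

```text
clock: 26.9
tool_pos: [0.5628, -0.109, 0.0186]
orientation: [-180.0, 0.5, 87.7]
force: [-3.5, -11.8, 5.7]
opening: 0.0003
```

>>> send_rows(
  commands=[
    [1,[0.002,-0.03,0],[0,0,0]],
    [1,[0,-0.08,0],[0,0,0]],
    [1,[0,-0.04,0.16],[0,0,0]],
    [1,[-0.05,-0.1,0.16],[0,0,0]],
    [1,[-0.1,-0.17,0.05],[0,0,0]],
    [1,[-0.1,-0.17,0],[0,0,0]],
    [1,[-0.1,-0.17,0],[0,0,0]],
    [1,[-0.1,-0.17,0],[0,0,0]],
    [1,[-0.1,-0.17,0],[0,0,0]],
    [1,[-0.1,-0.17,0],[0,0,0]],
    [1,[0,-0.17,0],[0,0,0]],
    [1,[0,0,0],[0,0,0]],
  ],
)

```text
clock: 28.1
tool_pos: [0.3975, -0.4815, 0.1155]
orientation: [179.6, 0.7, 87.9]
force: [-0.9, 0.7, -0.6]
opening: 0.0003
```

```bash
python3 look.py 12;python3 edge.py 12; python3 - <<'E'
from h import *
s=dict(np.load(f'side12.npz'))
a=cv2.resize(s['color'][165:190,245:285],(480,300),interpolation=cv2.INTER_CUBIC)
t=dict(np.load(f'top12.npz'))
b=cv2.resize(t['color'][172:202,205:245],(400,300),interpolation=cv2.INTER_CUBIC)
cv2.imwrite('pics/z12.png',np.hstack([a[:,:400],b])); cv2.imwrite('pics/full12.png',t['color'])
E
```

```text
[ 0.3975037  -0.48152334  0.11551202] [-0.85695223  0.74547366 -0.55890527] 28.1
side (array([568.56677246, -70.04879761]), [35.74700927734375, 69.32168579101562], np.float32(-1.196887)) expect [572.1, -62.5]
top (array([574.64599609, -61.42216492]), [34.262786865234375, 55.42245864868164], np.float32(-0.388183)) expect [572.1, -62.5]
12 rail-side edge (np.float64(-0.19), np.float64(591.51), np.float64(0.14)) near edge (np.float64(2.0), np.float64(557.24), np.float64(0.37)) stop edge (np.float64(-0.8), np.float64(-33.27), np.float64(0.1)) free end (np.float64(-0.68), np.float64(-90.08), np.float64(0.04)) rail inner (np.float64(-2.23), np.float64(593.37), np.float64(0.27))
```

View pics/z12.png

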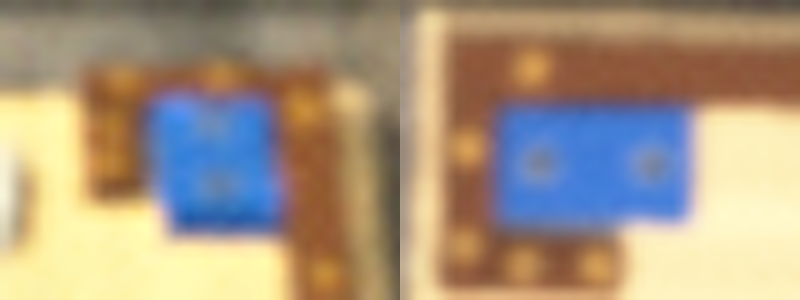

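View pics/full12.png

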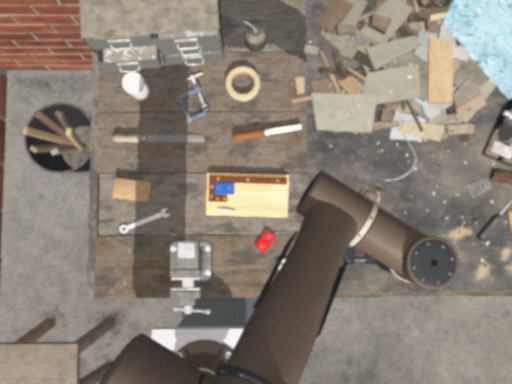

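Contact checks agree: rail at x = 0.5433, and the stop at 11 N with a square face. The image angle still reads about 1° off, so I'll test for local image bias by fitting the empty pocket's own rail and stop edges in the first picture over the same pixels.

```bash
python3 - <<'E'
from h import *
t=dict(np.load('top0.npz')); A=t['color'].astype(float)
def line(E,ax):
    E=np.array(E)*1000; a,b=np.polyfit(E[:,1-ax],E[:,ax],1); return round(np.degrees(np.arctan(a))*(1 if ax else -1),2), round(np.std(E[:,ax]-a*E[:,1-ax]-b),2), E[:,ax].round(1).tolist()
def up_(v,thr):
    v=v-thr; i=np.where((v[:-1]<0)&(v[1:]>=0))[0][-1]; return i-v[i]/(v[i+1]-v[i])
for lo,hi in((217,232),(232,247),(247,262),(262,280),(217,280)):
    print(lo,hi,'rail inner',line([ray(t,c,176+up_(A[176:188,c,1],150),.012)[:2] for c in range(lo,hi)],0)[:2])
    print('   rail outer',line([ray(t,c,172+up_(-A[172:180,c,1],-130),.028)[:2] for c in range(lo,hi)],0)[:2])
print('stop inner',line([ray(t,208+up_(A[r,208:222,1],150),r,.012)[:2] for r in range(184,192)],1))
E
```

```text
217 232 rail inner (np.float64(-2.87), np.float64(0.19))
   rail outer (np.float64(1.48), np.float64(2.56))
232 247 rail inner (np.float64(-2.78), np.float64(0.21))
   rail outer (np.float64(-0.75), np.float64(0.2))
247 262 rail inner (np.float64(-3.18), np.float64(0.15))
   rail outer (np.float64(-1.21), np.float64(0.48))
262 280 rail inner (np.float64(-1.59), np.float64(0.17))
   rail outer (np.float64(-3.47), np.float64(0.61))
217 280 rail inner (np.float64(-2.31), np.float64(0.28))
   rail outer (np.float64(-1.93), np.float64(1.46))
stop inner (np.float64(-1.12), np.float64(0.19), [-31.1, -30.9, -30.4, -30.7, -30.3, -30.5, -30.6, -30.6])
```

Known straight jig edges read between −0.8° and −3.5° in the same local fits, and the empty stop face itself reads −1.1°. The plate's readings of −0.2° to −1.2° sit near the top of that scatter, so the images can't contradict the contact evidence. I'm handing in.

```bash
python3 -c "
from h import *
print(order.close_job(), sensors.get_obs()['clock'])"
```

```text
the job is handed in; nothing more can be done
the job is handed in; nothing more can be done
```

I pushed the blue plate with shut fingers until its long edge met the rail. I then slid it along the rail into the pocket against the end stop and handed the job in at about 28 s of the 48 s allowed. The hand-in gives no verdict.

- **Sequence:** A look midway along the rail showed the plate flush. After the first seating its free end had come about 1–2 mm off the rail. I fixed this with two side nudges toward the rail and two square pushes into the stop.
- **Last contact checks:** The plate met the rail at 6–7 N, at the expected x of 0.543 m. It met the stop at about 11 N, at y = −0.109 m, the same place on all three pushes. The highest force reading I saw was 24.5 N.
- **Last pictures:** The plate is in the corner with no board showing between it and the rail or stop. The pin looked unmoved and no bystander was touched. The arm was clear, at 115 mm height.
- **What disagreed:** Image fits of the plate's angle read −0.2° to −1.2°, against about −2° for the jig. Known straight jig edges scattered by more than 1° in the same fits, so I relied on the contact evidence.
- **What the pictures can't show:** One comparison suggested up to about 1 mm off the stop, which is within the picture error. A rail gap under about 1.2 mm would be hidden behind the plate.

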